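# Zero the gauge and pin the slide press shut

## Task

Get the clamshell slide press ready: with its lid still standing open, turn the knob of the gauge on its side until the pointer stands at the thick zero mark. Then swing the lid down onto its lifting springs, take the shouldered pin from its stand, put it down through the hole in the lid into the hole in the base, and push the lid fully shut with the pin's shoulder. Finish still holding the pin down so that the lid stays pressed shut, with the gauge still at zero and the jar, tape roll and dropper bottle near by left alone.

Things in the scene. Friction and masses are not known exactly. Their poses are not given: they have to be found in the camera images.
- press: clamshell slide press, fixed; aluminium base block 150 (x) x 90 (y) x 32 (z) mm, origin at the centre of its underside; x axis from the free front edge to the hinged far edge. A round gauge (radius 36 mm, white face 28 mm above the table) is joined to its +y side, centre at (-20, 105) mm in the press frame. Two sprung pins stand 6 mm proud of the base
- base_hole (a point): centre of the mouth of the pin hole in the press base, on the base's top face at (-55, 0, 32) mm in the press frame; hole 14 mm wide, vertical, 28 mm deep, slightly chamfered
- lid_hinge (a point): middle of the lid's hinge axis at (65, 0, 36) mm in the press frame; the axis is the press's y axis
- press_lid (a joint): lid angle, rad: 0 shut (flat, top face 40 mm above the table), 1.57 upright. Plate 80 mm wide, 8 mm thick, centred on the hinge axis height, free edge 138 mm from the axis; 0.25 kg. Friction keeps it at its start (1.2 to 1.5); below about 0.9 it falls slowly and rests ajar at about 0.1 on the sprung pins; about 5 N at its hole shuts it, and it lifts again when let go
- lid_hole (a point): centre of the hole in the lid, on its outer (upper) face, 120 mm from the hinge axis; hole 15 mm wide, right through
- zero_knob (a joint): angle of the gauge knob in rad, seen from above counter-clockwise positive; 0 = pointer at the thick zero mark, which lies on the dial's +x side (press frame). Turns stiffly (0.04 N m) and stays where it is left; range -1.7 to 1.7, starts at 0.5 to 1.2
- knob_grip (a point): on the knob's axis, 47 mm above the table: where to pinch the knob. Its bar grip is 11 mm wide, 36 mm long and lies from 35 to 56 mm above the table; x axis along the bar toward the pointer, a thin black blade low at the bar end that has a white line on top
- pin_stand: dark steel block 50 x 50 x 36 mm fixed to the table, origin at the centre of its underside, with a 14 mm hole in the middle in which the pin stands
- pin: steel shouldered pin, upright, about 60 g, origin at the tip, z up the pin. Shank 10 mm thick, 32 mm long, its tip tapered over 5 mm; then a shoulder 26 mm wide, 5 mm thick; above it a round grip 18 mm wide, 37 to 70 mm above the tip. Stands with its shoulder on the stand, tip 4 mm above the table. Home in the shut press, its tip is 24 mm below the base's top face
- pill_jar: bystander: small white jar, 42 mm wide, 55 mm high, origin under its centre; loose
- tape_roll: bystander: roll of tape lying flat, 104 mm wide, 25 mm high, origin under its centre; loose
- oil_bottle: bystander: small dropper bottle, 29 mm wide, 77 mm high, origin under its centre; loose
Things that resemble listed ones, but are neither listed nor needed, are in the scene too. There is more than one size of the press; the one meant has the size given above.

How it is judged:
On the way, in this order (a step that is already met when the one before it is completed fails the run):
1. gauge pointer at zero while the lid still stands open (value of joint zero_knob between -0.1 and 0.1 rad and value of joint press_lid above 0.9 rad), for 0.2 s.
2. lid swung down onto its springs (value of joint press_lid below 0.16 rad), for 0.2 s.
3. pin through the lid and into the base hole (horizontal distance between pin and base_hole below 0.006 m and z of pin in the frame of base_hole below -0.006 m), for 0.1 s.
At the end, for the whole second after the job is handed in: Through the last second: lid shut (under 0.025 rad), pressed by the pin's shoulder (over 2 N), pin upright (0.12 rad), tip within 5 mm of the base hole's axis and over 21 mm below the base's top, fingers still on the pin (over 1 N), gauge knob within 0.1 rad of zero (value of joint press_lid below 0.025 rad and value of joint zero_knob between -0.1 and 0.1 rad and horizontal distance between pin and base_hole below 0.005 m and z of pin in the frame of base_hole below -0.021 m and angle between pin's own z axis and vertical below 0.12 rad and contact force between the fingers and pin above 1 N and contact force between pin and press_lid above 2 N); the arm keeps its last pose, push and grip.
It fails at once if a bystander (jar, tape roll or dropper bottle) is pushed more than 3 cm or tipped over (distance of any of pill_jar, tape_roll, oil_bottle from where it was at the start of the episode above 0.03 m or angle between any of pill_jar, oil_bottle's own z axis and vertical above 0.5 rad).
It also fails if it takes over 64 s, if anything falls off the work surface, if the arm or the gripper's body presses on something with over 40 N, if the wrist force passes 120 N, or if a joint passes its speed limit or range.

## Robot

A 6-joint arm with a two-finger parallel gripper is mounted at the origin on a cart in front of the work surface, level with it; the furniture and walls round the work are solid. World frame = base frame: x ahead of the robot, y to its left, z up, the work surface at z = 0. Lengths are in m, angles in rad, forces in N, time in s.
With the tool pointing down it reaches from about 0.275 to 0.825 m from the base axis. Payload 4.9 kg.
Tool frame: the origin (TCP) lies midway between the tips of the shut fingers; the grasp point (between the pads) lies 19 mm behind it (grip_point_offset is the distance from the TCP to the grasp point, in m); z points along the fingers, y is the line along which they close (so a half turn about z gives the same grasp; the last joint's range is limited). The gripper opens to 85 mm and grips with 20 to 120 N. Pads are 22 mm wide; open, the fingers measure 114 mm over their backs; the gripper's body (76 mm by 85 mm) begins 54 mm behind the grasp point. The pads swing forward as they close: fully open they stand 13 mm farther back than shut.
Start: joints at [1.116, 0.326, -0.193, 1.052, 0, 1.437], TCP at [0.173, 0.522, 0.231] pointing down, gripper open.
Joint ranges: [-2.65, 2.65], [-0.97, 1.79], [-1.3, 1.35], [-1.93, 2.1], [-1.47, 1.37], [-3.14, 3.14]. Speed limits (rad/s): [2.57, 2.57, 3.14, 3.14, 3.14, 3.14].

## Interface

Orientations are given as a rotation vector (axis times angle).
In Python, from cell import * gives the robot as it stands. Calls block until the motion is done:
- movep(position, orientation): joint-space move of the TCP to a pose.
- move_l(position, velocity=0.15, rot=None, until_force=None): straight line of the TCP; rot=None keeps the orientation; velocity is the mean speed in m/s. With until_force (N) it stops when the force on the tool has changed by that much, and returns True; else False.
- set_joints(angles): joint-space move.
- let_go() and grab(newtons=None): open the fingers fully, or close them until they stop; newtons is the grip in N (None keeps the last).
- sleep(seconds).
- ik(position, orientation): joint angles nearest the present ones, or None.
- get_state(): the state.
- grab_frame(name): name is "scene" or "top" or "wrist"; returns a dict with "img" (384x512x3 uint8, red, green, blue), "fx", "fy", "cx", "cy" (pixels), "cam_to_world" (4x4, takes a point from camera to world coordinates); the wrist camera has in their place "T_tool_cam" (4x4, takes a point from camera to tool coordinates, whose origin is the TCP and whose axes are the flange's). Camera axes: x right, y down, z forward; pixel columns grow to the right and rows downward; lengths in m; the calibration is good to about 2 mm. A picture is of the moment at which its call begins: read the wrist's pose just before it. There is no depth.
A pose or a line that the arm cannot do raises MotionError and nothing moves.
- sign_off(): hands the job in; it is judged then, once.
Trained networks look in the newest picture that a camera, given by its name, has taken for a name from the list of things; names that differ only in an ending like _2 or _b are one class to them, and where a whole thing is asked for, a point or a joint stands for the part that bears it (a point fixed in the world has none). Each returns a list of dicts, best first, with "score" (0 to 1); they miss things now and then, are a little off and sometimes report something else, mostly with a low value. They report only what shows in the picture. A call takes as long as a camera call. They do not tell look-alikes from the thing itself.
- spot_in(camera, name): "centre" ([column, row] in pixels, amid what is visible of it).
- silhouettes(camera, name): "mask" (384x512 bool, what is visible of it) and "centre" ([column, row] in pixels, amid what is visible of it).
- tip_of(camera, name): "centre" ([column, row] in pixels: a listed point, or the origin of a listed thing).
The state is a dict: "clock": time; "q": joint angles; "joint_velocities": joint speeds; "tau": joint torques, N m; "position": TCP position; "eef_rot": TCP orientation; "contact_force": force on the tool from outside, world axes, zero at the start; "wrist_torque": the same for the moment, N m; "finger_gap": opening from 0.0 (shut) to 1.0 (fully open); "grasp_force": force on a finger pad.
Only numpy, scipy, OpenCV 4.12 (cv2) and the standard library are available. Lean on these libraries where they do the work, as an engineer would, in place of code of your own. Each camera call takes 0.05 s, during which the arm holds its last target. There are 200 camera calls.

## Working session

There is one attempt and no reset: what is moved stays moved. The work goes in short steps, each a Python script; the robot and the scene stay as the last script left them, time stands still between calls to the robot, and variables do not carry over. Pictures are saved under pics/ and viewed, at most 10 in all, crops included, and the job is handed in when it is done.

```bash
mkdir -p pics; ls
python3 - <<'E'
from cell import *
import cv2,numpy as np
ims=[]
for c in ["scene","top"]:
    f=grab_frame(c); ims.append(f["img"]); cv2.imwrite(f"pics/{c}0.png",f["img"][:,:,::-1])
    print(c,f["fx"],f["cx"],f["cy"],np.round(f["cam_to_world"],4).tolist())
    for n in ["press","base_hole","lid_hinge","lid_hole","knob_grip","pin_stand","pin","pill_jar","tape_roll","oil_bottle"]:
        print(n,[(np.round(d["centre"]).tolist(),round(d["score"],2)) for d in tip_of(c,n)][:4])
s=get_state();print(s)
E
```

```text
pics
scene 374.8500365639413 257.93057386580745 194.63589708222702 [[0.4507, -0.5802, 0.6784, -0.3017], [-0.8926, -0.2896, 0.3454, -0.5429], [-0.004, -0.7612, -0.6485, 0.811], [0.0, 0.0, 0.0, 1.0]]
press [([274.0, 253.0], 0.91), ([387.0, 302.0], 0.76)]
base_hole [([262.0, 256.0], 0.86), ([244.0, 186.0], 0.85), ([380.0, 306.0], 0.66)]
lid_hinge [([399.0, 283.0], 0.94), ([277.0, 238.0], 0.85), ([262.0, 172.0], 0.8)]
lid_hole [([378.0, 304.0], 0.76), ([255.0, 146.0], 0.72), ([263.0, 261.0], 0.63)]
knob_grip [([222.0, 167.0], 0.65), ([357.0, 275.0], 0.6), ([305.0, 187.0], 0.56), ([243.0, 235.0], 0.48)]
pin_stand [([326.0, 234.0], 0.7)]
pin [([327.0, 236.0], 0.5)]
pill_jar [([307.0, 188.0], 0.71), ([253.0, 185.0], 0.34), ([326.0, 232.0], 0.24)]
tape_roll [([132.0, 196.0], 0.91)]
oil_bottle [([170.0, 156.0], 0.54)]
top 493.6217754904722 253.04324209749018 190.6225991026107 [[0.0096, -0.9817, 0.1901, 0.169], [-0.9999, -0.0077, 0.011, -0.1431], [-0.0094, -0.1902, -0.9817, 1.7275], [0.0, 0.0, 0.0, 1.0]]
press [([388.0, 243.0], 0.94), ([241.0, 176.0], 0.88), ([292.0, 240.0], 0.82)]
base_hole [
[... 521 characters left out ...]
4.0], 0.54)]
{'clock': 1.1, 'q': array([ 1.11581719e+00,  3.26206700e-01, -1.92568946e-01,  1.05203604e+00,
        6.73675281e-06,  1.43661107e+00]), 'joint_velocities': array([ 0.00172664,  0.00136831,  0.00059123, -0.00072516, -0.00084851,
       -0.00011146]), 'tau': array([ 4.54728718e-05, -4.43342829e+01,  2.62760389e+01,  1.28306921e-03,
       -2.89159998e-04, -5.32660295e-06]), 'position': array([0.17341384, 0.52196582, 0.231289  ]), 'eef_rot': array([-5.01742221e-01, -3.10125630e+00,  2.00204921e-05]), 'contact_force': array([-0.06327492,  0.0937311 ,  0.17058488]), 'wrist_torque': array([-0.01018478, -0.01708856,  0.007497  ]), 'grasp_force': 0.0, 'finger_gap': 0.9999733145061804}
```

```bash
python3 -c "
import cv2
a=cv2.imread('pics/top0.png');cv2.imwrite('pics/top0b.png',cv2.resize(a,(800,600)))
a=cv2.imread('pics/scene0.png');cv2.imwrite('pics/scene0b.png',cv2.resize(a,(800,600)))"
```

```text
(no output)
```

View pics/top0b.png

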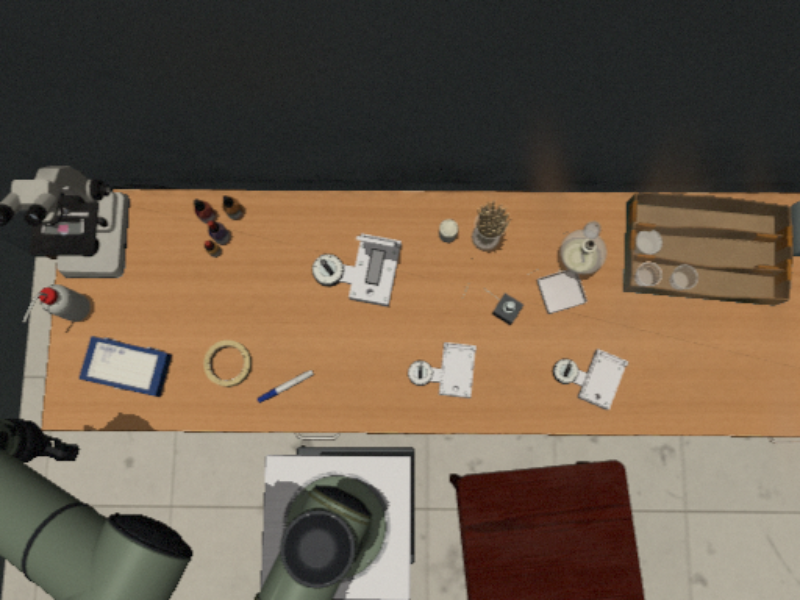

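View pics/scene0b.png

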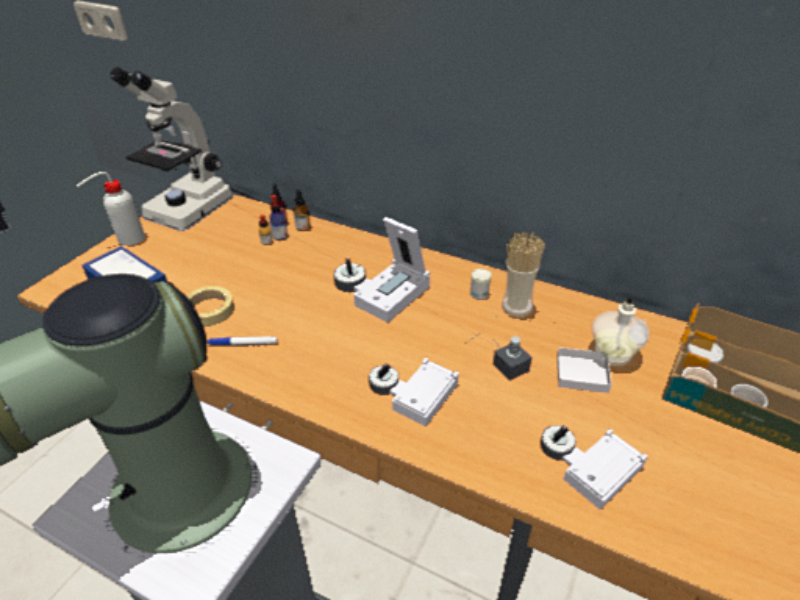

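The open (large) press is at about (240,173) in the top image, knob at (210,170). The two shut ones are decoys. The stand with the pin is at (325,197).

```bash
cat > h.py <<'E'
from cell import *
import numpy as np, cv2
from scipy.spatial.transform import Rotation as Ro
def down(yaw):  # tool z down, finger-closing axis (tool y) at angle yaw in world
    y=np.array([np.cos(yaw),np.sin(yaw),0]); z=np.array([0,0,-1.])
    return Ro.from_matrix(np.c_[np.cross(y,z),y,z]).as_rotvec()
def frame(c):
    s=get_state(); f=grab_frame(c)
    if c=="wrist":
        T=np.eye(4);T[:3,:3]=Ro.from_rotvec(s["eef_rot"]).as_matrix();T[:3,3]=s["position"]
        f["M"]=T@f["T_tool_cam"]
    else: f["M"]=f["cam_to_world"]
    return f
def px2w(f,uv,z):
    M=np.array(f["M"]); d=M[:3,:3]@[(uv[0]-f["cx"])/f["fx"],(uv[1]-f["cy"])/f["fy"],1]
    return M[:3,3]+d*(z-M[2,3])/d[2]
def w2px(f,P):
    p=np.linalg.inv(f["M"])@np.r_[P,1]; return np.array([f["fx"]*p[0]/p[2]+f["cx"],f["fy"]*p[1]/p[2]+f["cy"]])
E
python3 - <<'E'
from h import *
f=frame("top"); g=frame("scene")
for n,uv,z,uv2 in [("hole",(236,189),.032,(244,186)),("hinge",(243,152),.036,(262,172)),("knob",(210,167),.047,(222,167)),("stand",(326,196),0,(326,234)),("jar",(288,150),0,(307,188)),("tape",(145,235),0,(132,196)),("oil",(138,164),0,(170,156)),]:
    print(n,px2w(f,uv,z).round(3),px2w(g,uv2,z).round(3))
w=frame("wrist"); print(np.round(w["T_tool_cam"],4).tolist(),w["fx"])
for yaw in np.arange(-3,3.2,.5): 
    q=ik([.62,.02,.3],down(yaw)); print(round(yaw,1),None if q is None else np.round(q,2))
E
```

```text
hole [ 0.503 -0.064  0.032] [ 0.532 -0.067  0.032]
hinge [ 0.636 -0.087  0.036] [ 0.622 -0.089  0.036]
knob [0.578 0.027 0.047] [0.573 0.041 0.047]
stand [ 0.486 -0.383  0.   ] [ 0.476 -0.373  0.   ]
jar [ 0.654 -0.249  0.   ] [ 0.652 -0.245  0.   ]
tape [0.342 0.254 0.   ] [0.353 0.261 0.   ]
oil [0.598 0.293 0.   ] [0.6  0.29 0.  ]
[[0.0023, -0.946, -0.3241, 0.0836], [1.0, 0.0022, 0.0006, -0.0007], [0.0001, -0.3241, 0.946, -0.1415], [0.0, 0.0, 0.0, 1.0]] 285.20237371822276
-3.0 [-0.09  0.43  0.14  1.28  0.   -1.8 ]
-2.5 [-0.09  0.43  0.14  1.28 -0.   -2.3 ]
-2.0 [-0.09  0.43  0.14  1.28  0.   -2.8 ]
-1.5 [-0.09  0.43  0.14  1.28 -0.    2.98]
-1.0 [-0.09  0.43  0.14  1.28 -0.    2.48]
-0.5 [-0.09  0.43  0.14  1.28  0.    1.98]
0.0 [-0.09  0.43  0.14  1.28  0.    1.48]
0.5 [-0.09  0.43  0.14  1.28  0.    0.98]
1.0 [-0.09  0.43  0.14  1.28  0.    0.48]
1.5 [-0.09  0.43  0.14  1.28  0.   -0.02]
2.0 [-0.09  0.43  0.14  1.28  0.   -0.52]
2.5 [-0.09  0.43  0.14  1.28 -0.   -1.02]
3.0 [-0.09  0.43  0.14  1.28  0.   -1.52]
```

Run:
```python
from h import *
movep([.52,-.01,.25],down(np.pi/2))
f=frame("wrist"); cv2.imwrite("pics/w1.png",cv2.resize(f["img"][:,:,::-1],(800,600)))
print(get_state()["clock"])
for n,z in [("base_hole",.032),("lid_hinge",.036),("knob_grip",.047),("lid_hole",.15),("press",0)]:
    print(n,[(np.round(d["centre"]).tolist(),round(d["score"],2),px2w(f,d["centre"],z).round(4).tolist()) for d in tip_of("wrist",n)][:3])
np.save("f1.npy",f,allow_pickle=True)
```

```text
3.5667
base_hole [([216.0, 155.0], 0.83, [0.5105, -0.0616, 0.032])]
lid_hinge [([200.0, 241.0], 0.93, [0.6315, -0.0892, 0.036]), ([36.0, 48.0], 0.69, [0.3889, -0.2582, 0.036])]
knob_grip []
lid_hole [([179.0, 271.0], 0.71, [0.602, -0.086, 0.15]), ([106.0, 242.0], 0.53, [0.5708, -0.1533, 0.15]), ([212.0, 186.0], 0.39, [0.5141, -0.0492, 0.15])]
press [([210.0, 187.0], 0.89, [0.5632, -0.0776, 0.0]), ([47.0, 4.0], 0.73, [0.3363, -0.2586, 0.0])]
```

View pics/w1.png

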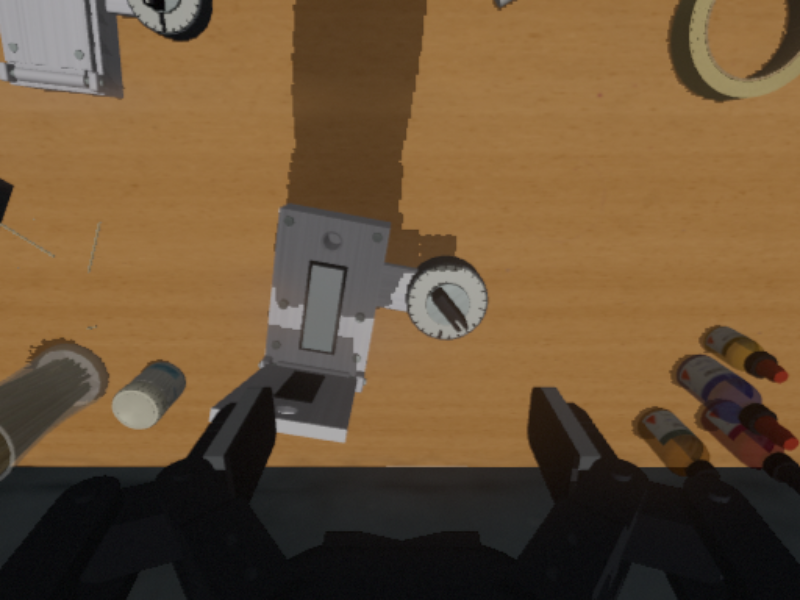

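The lens view shows the press (hole at px (333,240)), the dial at (447,298) with the bar pointing down-right (white line at ~(462,322)), i.e. ~0.73 rad world, ~0.95 rad off zero. I'll take a closer look from above the knob.

Run:
```python
from h import *
movep([.568,.035,.17],down(2.30))
f=frame("wrist"); cv2.imwrite("pics/w2.png",cv2.resize(f["img"][:,:,::-1],(800,600)))
for n,z in [("base_hole",.032),("lid_hinge",.036),("knob_grip",.047),("press",0)]:
    print(n,[(np.round(d["centre"]).tolist(),round(d["score"],2),px2w(f,d["centre"],z).round(4).tolist()) for d in tip_of("wrist",n)][:3])
np.save("f2.npy",f,allow_pickle=True)
# model overlay check
h=np.array([.5105,-.0616]); a=-.224
print([w2px(f,np.r_[h+np.array([[np.cos(a),-np.sin(a)],[np.sin(a),np.cos(a)]])@(np.array(p[:2])+[.055,0]),p[2]]).round(0).tolist() for p in [(-.055,0,.032),(-.02,.105,.056),(-.075,.045,.032),(.065,0,.036)]])
```

```text
base_hole [([220.0, 61.0], 0.72, [0.5067, -0.0644, 0.032])]
lid_hinge [([122.0, 145.0], 0.93, [0.6273, -0.0869, 0.036])]
knob_grip [([254.0, 178.0], 0.88, [0.5642, 0.0279, 0.047])]
press [([180.0, 102.0], 0.68, [0.5653, -0.0757, 0.0])]
[[220.0, 67.0], [255.0, 187.0], [266.0, 96.0], [121.0, 144.0]]
```

View pics/w2.png

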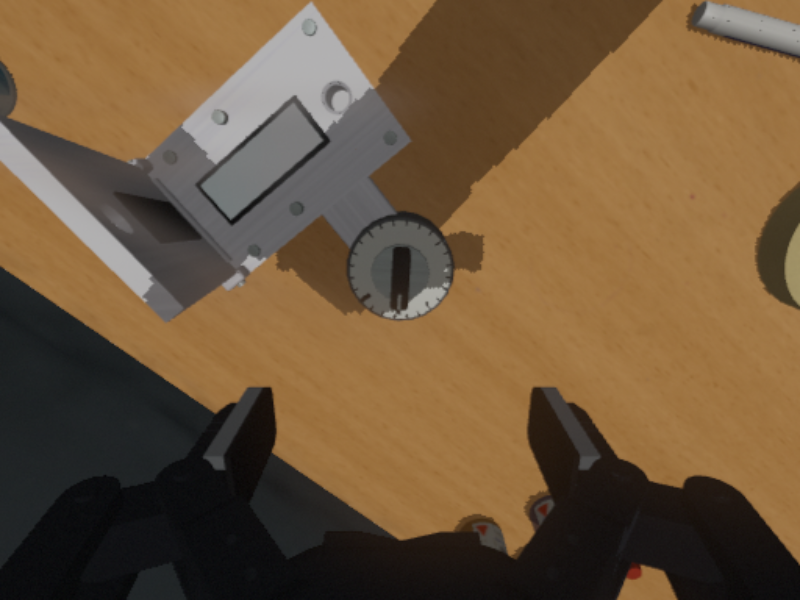

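Run:
```python
from h import *
f=np.load("f2.npy",allow_pickle=True).item(); g=np.load("f1.npy",allow_pickle=True).item()
k=512/800
def W(f,u,v,z): return px2w(f,(u*k,v*k),z)[:2]
ang=lambda a,b: round(float(np.arctan2(*(b-a)[::-1])),3)
fa,fb=W(f,312,3,.032),W(f,410,140,.032)
print("f2 front edge yaw",ang(fa,fb)-np.pi/2,np.linalg.norm(fb-fa), (fa+fb)/2)
ga,gb=W(g,284,206,.032),W(g,390,225,.032)
print("f1 front edge yaw",ang(ga,gb)-np.pi/2,np.linalg.norm(gb-ga),(ga+gb)/2)
d=W(f,400,267,.028); d1=W(g,447,298,.028);print("dial",d,d1,"mark ang",ang(d,W(f,366,298,.028)))
print("bar",W(f,401,248,.056),W(f,399.5,310,.05),ang(W(f,401,248,.056),W(f,399.5,300,.056)))
print("holes",W(f,337,94,.032),W(g,333,240,.032))
im=f["img"]; c=im[60:220,60:310]; cv2.imwrite("pics/c2.png",cv2.resize(c[:,:,::-1],None,fx=3.2,fy=3.2,interpolation=cv2.INTER_CUBIC))
print(c.shape)
```

```text
f2 front edge yaw -0.18679632679489666 0.08785595676856395 [ 0.4908626  -0.06295188]
f1 front edge yaw -0.17379632679489654 0.08557702716866514 [ 0.48877359 -0.0609428 ]
dial [0.56151443 0.02808505] [0.55958609 0.02991039] mark ang -0.086
bar [0.54704744 0.01604757] [0.57805687 0.04252797] 0.702
holes [ 0.50854121 -0.06764448] [ 0.50858674 -0.06535222]
(160, 250, 3)
```

View pics/c2.png

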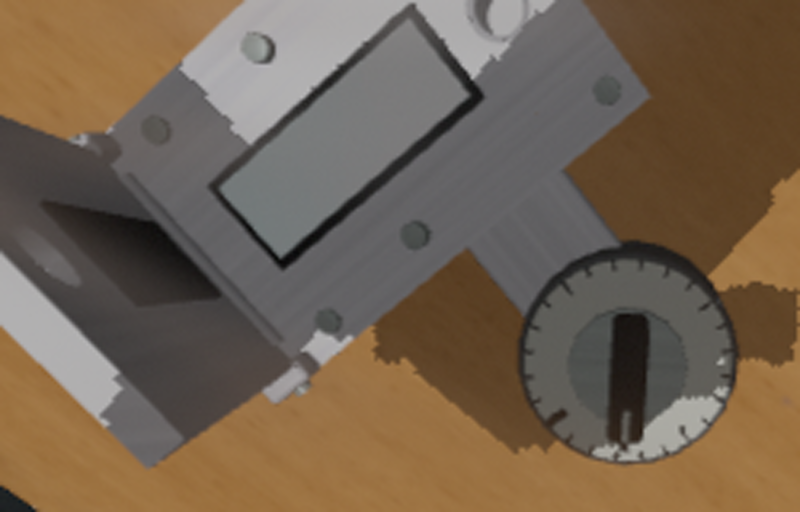

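The crop shows the thick zero mark at (558,416), dial centre (629,355), bar near vertical from (630,315) to (626,445), and clear base edges. I'll use these to fit yaw.

Run:
```python
from h import *
f=np.load("f2.npy",allow_pickle=True).item()
W=lambda U,V,z: px2w(f,(60+U/3.2,60+V/3.2),z)[:2]
ang=lambda a,b: round(float(np.arctan2(*(b-a)[::-1])),3)
print("win",ang(W(411,8,.032),W(211,187,.032)),ang(W(483,96,.032),W(283,268,.032)))
print("side",ang(W(649,97,.032),W(345,345,.032)))
print("hinge end-to-end", W(95,147,.036),W(290,380,.036),ang(W(95,147,.036),W(290,380,.036))-np.pi/2)
print("dial",W(629,355,.028),"mark",ang(W(629,355,.028),W(558,416,.028)),"knob base disc",W(628,364,.035))
print("bar",ang(W(630,315,.056),W(626,445,.056)),"centre",(W(630,315,.056)+W(626,445,.056))/2, "hole",W(497,6,.032))
```

```text
win -0.184 -0.18
side -0.183
hinge end-to-end [ 0.61642913 -0.12949398] [ 0.6367395  -0.04686608] -0.2407963267948965
dial [0.56117493 0.02855556] mark -0.116 knob base disc [0.56217519 0.02903832]
bar 0.7 centre [0.56181798 0.02875599] hole [ 0.50985161 -0.06700194]
```

Run:
```python
from h import *
k=[.562,.029]
y0=.70+np.pi/2; y1=-.182+np.pi/2
move_l(k+[.10],rot=down(y0))
print("touch",move_l(k+[.034],velocity=.06,until_force=8))
grab(25); s=get_state();print(s["finger_gap"],s["position"],s["contact_force"],s["grasp_force"])
move_l(k+[.034],velocity=.02)
for y in np.linspace(y0,y1,4)[1:]: move_l(k+[.034],velocity=.03,rot=down(y))
s=get_state();print(s["eef_rot"],down(y1),s["contact_force"],s["wrist_torque"],s["clock"])
let_go(); move_l(k+[.17],velocity=.2)
f=frame("wrist"); np.save("f3.npy",f,allow_pickle=True)
print(tip_of("wrist","knob_grip")[:1],tip_of("wrist","base_hole")[:1],get_state()["clock"])
cv2.imwrite("pics/w3.png",cv2.resize(f["img"][:,:,::-1][40:300,100:420],None,fx=2.3,fy=2.3,interpolation=cv2.INTER_CUBIC))
```

```text
touch False
0.11595553536207921 [0.56269081 0.02913796 0.03492479] [-0.80150952  1.10654043  5.16012181] 30.501782968640327
[0.28404024 3.12795079 0.00511763] [0.28549053 3.12859386 0.        ] [-2.05379705  4.54954849  7.44702305] [ 0.80222374  0.32681325 -0.0400361 ] 8.8333
[{'centre': [258.4, 186.0], 'score': 0.78}] [{'centre': [156.7, 147.3], 'score': 0.57}] 10.5333
```

View pics/w3.png

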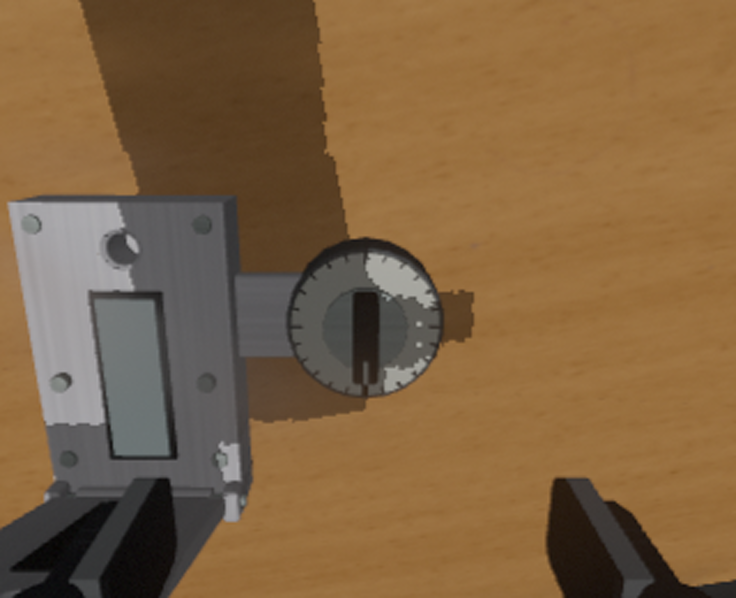

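The pointer line at (366,385) stands on the thick mark, with the press square in view, so the gauge is zeroed. Next is the lid.

```bash
cat >> h.py <<'E'
YAW=-.182; HOLE=np.array([.5085,-.0675]); Rp=np.array([[np.cos(YAW),-np.sin(YAW)],[np.sin(YAW),np.cos(YAW)]])
def P(x,y,z): return np.r_[HOLE+Rp@[x+.055,y],z]   # press frame -> world
E
python3 - <<'E'
from h import *
f=np.load("f3.npy",allow_pickle=True).item(); g=np.load("f1.npy",allow_pickle=True).item()
print("hole",px2w(f,(100+122/2.3,40+248/2.3),.032),"wall",px2w(g,(256,465*.64),0), "lid edge",px2w(g,(345*.64,440*.64),.165))
y=YAW+np.pi/2
grab(20)
move_l(P(0,.06,.30),rot=down(y),velocity=.3)
move_l(P(.13,-.02,.30),velocity=.3)
print(P(.13,-.02,.12))
print("down touch",move_l(P(.13,-.02,.12),velocity=.12,until_force=8))
print("push touch",move_l(P(.0,-.02,.12),velocity=.08,until_force=20)); s=get_state(); print(s["position"],s["contact_force"],s["clock"])
f=frame("scene"); cv2.imwrite("pics/s4.png",cv2.resize(f["img"][90:270,150:350,::-1],None,fx=3.2,fy=3.2,interpolation=cv2.INTER_CUBIC))
E
```

```text
hole [ 0.50991014 -0.06560885  0.032     ] wall [ 0.75697495 -0.01013728  0.        ] lid edge [ 0.6036244  -0.04325881  0.165     ]
[ 0.68682454 -0.1206541   0.12      ]
down touch False
push touch False
[ 0.55931312 -0.09723968  0.11994972] [-0.67131514 -1.07358737  0.15813959] 16.0
```

View pics/s4.png

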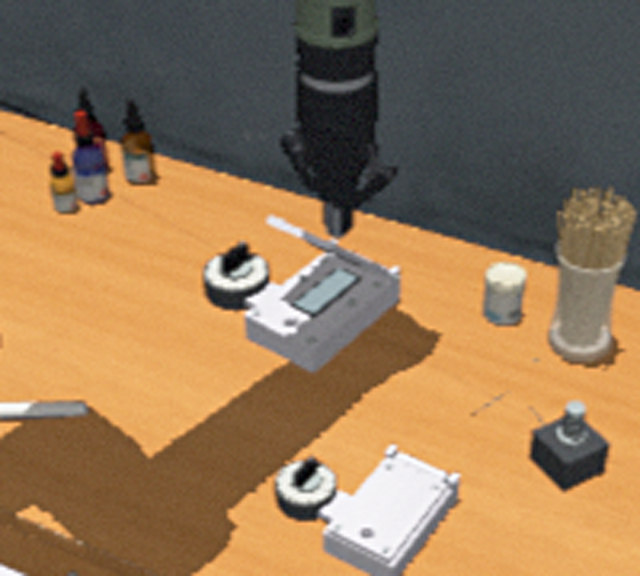

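The lid is leaning edge-on in view, at about (320,240), and falling or held low. I'll follow it down gently, then go to look at the pin.

Run:
```python
from h import *
print(move_l(P(-.03,-.02,.10),velocity=.1,until_force=15))
print(move_l(P(-.03,-.02,.072),velocity=.1,until_force=10), get_state()["contact_force"])
move_l(P(-.03,-.02,.2),velocity=.3); let_go()
y=np.pi/2
movep([.46,-.375,.22],down(y))
f=frame("wrist"); np.save("f5.npy",f,allow_pickle=True)
for n,z in [("pin_stand",0),("pin",.004),("lid_hole",.053)]:
    print(n,[(np.round(d["centre"]).tolist(),round(d["score"],2),px2w(f,d["centre"],z).round(4).tolist()) for d in tip_of("wrist",n)][:3])
for n in ["pin","pin_stand"]: print([(np.round(d["centre"],1).tolist(),round(d["score"],2)) for d in silhouettes("wrist",n)][:3])
cv2.imwrite("pics/w5.png",cv2.resize(f["img"][:,:,::-1],(800,600)))
print(get_state()["clock"])
```

```text
False
False [-0.13491324 -0.29283958  0.04391968]
pin_stand [([256.0, 172.0], 0.62, [0.474, -0.3753, 0.0])]
pin [([258.0, 174.0], 0.57, [0.4749, -0.3734, 0.004])]
lid_hole [([371.0, 8.0], 0.87, [0.3005, -0.2676, 0.053])]
[([255.7, 183.6], 0.72)]
[([258.8, 167.7], 0.7)]
19.775
```

View pics/w5.png

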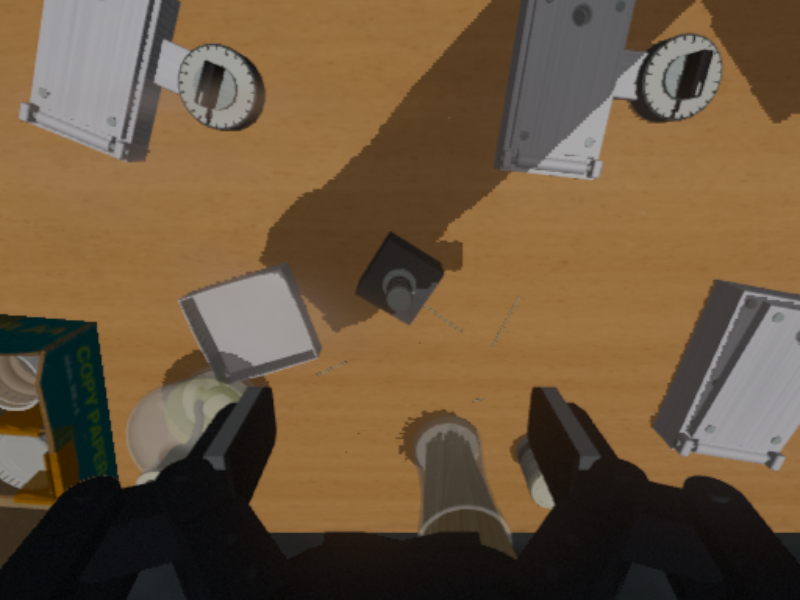

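Lid is down and ajar (right edge of image, about (760,370)). The pin stands at about (399,300) in the dark stand. Compute the pin, then a two-way pinch to centre it.

Run:
```python
from h import *
f=np.load("f5.npy",allow_pickle=True).item(); k=.64
c=np.mean([px2w(f,(u*k,v*k),.036) for u,v in [(391,233),(443,270),(408,325),(357,290)]],0)
t=px2w(f,(399*k,301*k),.074); s=px2w(f,(399*k,287*k),.041)
print("stand",c,"pintop",t,"shoulder",s)
p=np.mean([c[:2],t[:2],s[:2]],0); print(p)
move_l([*p,.11],rot=down(0),velocity=.3)
print(move_l([*p,.048],velocity=.08,until_force=8))
grab(20); s=get_state(); print(s["finger_gap"],s["grasp_force"],s["contact_force"])
let_go()
move_l([*p,.105],velocity=.15)
move_l([*p,.105],rot=down(np.pi/2),velocity=.3)
print(move_l([*p,.048],velocity=.08,until_force=8))
grab(60); s=get_state(); print(s["finger_gap"],s["grasp_force"],s["contact_force"],s["position"])
move_l([*p,.13],velocity=.15); s=get_state(); print(s["finger_gap"],s["grasp_force"],s["clock"])
```

```text
stand [ 0.4728987 -0.3754607  0.036    ] pintop [ 0.47633456 -0.37586179  0.074     ] shoulder [ 0.47664469 -0.3759954   0.041     ]
[ 0.47529265 -0.37577263]
False
0.20167487032816056 21.48166984319687 [0.4924501  1.00462589 0.90910831]
False
0.19067918600643635 58.48786532878876 [-0.30396284  0.46225569  3.46695181] [ 0.47552448 -0.37591377  0.04837953]
0.18727078890488186 58.5936713218689 28.1667
```

Run:
```python
from h import *
move_l([.45,-.25,.18],velocity=.3)
move_l(P(-.025,0,.18),rot=down(YAW+np.pi/2),velocity=.3)
f=frame("wrist"); np.save("f6.npy",f,allow_pickle=True)
for n,z in [("lid_hole",.052),("lid_hinge",.036),("base_hole",.032),("pin",.139),("knob_grip",.047)]:
    print(n,[(np.round(d["centre"]).tolist(),round(d["score"],2),px2w(f,d["centre"],z).round(4).tolist()) for d in tip_of("wrist",n)][:2])
print([(np.round(d["centre"],1).tolist(),round(d["score"],2)) for d in silhouettes("wrist","lid_hole")][:3])
print("expect",P(-.055,0,.052),w2px(f,P(-.055,0,.052)), w2px(f,np.r_[get_state()["position"][:2],.139]),get_state()["position"])
u,v=w2px(f,P(-.055,0,.052)).astype(int)
cv2.imwrite("pics/w6.png",cv2.resize(f["img"][max(v-70,0):,u-130:u+130,::-1],None,fx=2.2,fy=2.2,interpolation=cv2.INTER_CUBIC)[:600]);print(u,v,get_state()["clock"])
```

```text
lid_hole [([260.0, 156.0], 0.57, [0.5114, -0.0667, 0.052])]
lid_hinge [([28.0, 63.0], 0.77, [0.3913, -0.2607, 0.036])]
base_hole [([263.0, 148.0], 0.72, [0.5077, -0.0629, 0.032])]
pin [([258.0, 217.0], 0.91, [0.535, -0.0735, 0.139]), ([260.0, 152.0], 0.7, [0.4907, -0.0638, 0.139])]
knob_grip [([362.0, 188.0], 0.6, [0.563, 0.0293, 0.047])]
[([262.7, 182.5], 0.93), ([25.8, 32.9], 0.79)]
expect [ 0.5085 -0.0675  0.052 ] [258.63157286 153.64344355] [257.76244809 220.69010616] [ 0.53775344 -0.07385618  0.18009076]
258 153 29.9333
```

View pics/w6.png

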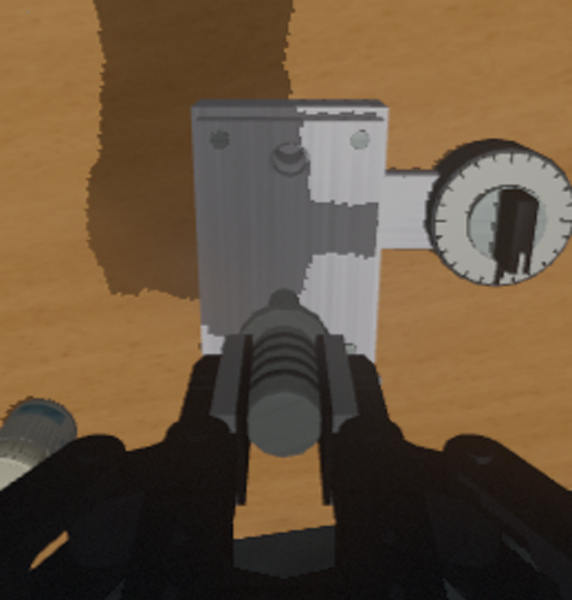

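Lid hole sits at crop (291,158), pin tip at about (285,291), shoulder rim at (284,305), and pin top edge at (285,457). I'll check these for camera bias.

Run:
```python
from h import *
f=np.load("f6.npy",allow_pickle=True).item(); s=get_state(); T=s["position"]; ax=np.r_[Rp[:,0],0]
tip=T[2]-.044+.000
for n,dx,z,pv in [("tip",-.003,tip,291),("shoulder front",-.013,tip+.032,305),("shoulder top front",-.013,tip+.037,305),("top back",.009,tip+.070,457),("top front",-.009,tip+.070,382)]:
    q=w2px(f,np.r_[T[:2],z]+ax*dx); print(n,q.round(1),"seen v",round(83+pv/2.2,1))
h=px2w(f,(128+291/2.2,83+158/2.2),.052); print(h, "local off",Rp.T@(h[:2]-HOLE))
for lx,ly,U,V in [(-.073,-.04,192,108),(-.073,.04,388,104)]:
    w=px2w(f,(128+U/2.2,83+V/2.2),.036+.138*np.sin(.1)+.004); print("corner",Rp.T@(w[:2]-HOLE)-[.055,0])
```

```text
tip [257.8 215.1] seen v 215.3
shoulder front [257.9 221.3] seen v 221.6
shoulder top front [258. 225.] seen v 221.6
top back [258.  295.7] seen v 290.7
top front [258.2 263.6] seen v 256.6
[ 0.50989535 -0.06616085  0.052     ] local off [0.00112992 0.00156959]
corner [-0.0754064  -0.04013232]
corner [-0.07720139  0.04204868]
```

Run:
```python
from h import *
H=[.5096,-.0664]
move_l([*H,.105],velocity=.1)
r=move_l([*H,.072],velocity=.03,until_force=6); s=get_state(); print(r,s["position"],s["contact_force"],s["wrist_torque"])
if not r:
    r=move_l([*H,.049],velocity=.02,until_force=18); s=get_state(); print(r,s["position"],s["contact_force"],s["wrist_torque"],s["finger_gap"],s["clock"])
```

```text
False [ 0.50975411 -0.06643958  0.0721967 ] [ 0.2807682   0.04851528 -0.43702582] [-0.03267136  0.0024236   0.02646667]
True [ 0.50863515 -0.06623008  0.05228307] [-0.76210188 -0.05657138  7.61554206] [0.08041764 0.36613412 0.02615046] 0.18867794547922595 33.075
```

Run:
```python
from h import *
H=[.5090,-.0664]
print(move_l([*H,.0495],velocity=.02,until_force=15)); sleep(.4); s=get_state(); print(s["position"],s["contact_force"],s["wrist_torque"],s["grasp_force"],s["clock"])
f=frame("wrist"); cv2.imwrite("pics/w7.png",cv2.resize(f["img"][60:360,110:420,::-1],None,fx=1.9,fy=1.9))
```

```text
True
[ 0.50872169 -0.0662546   0.05218398] [-3.41683865  0.19668251 12.72290821] [0.15612558 0.68828899 0.02577645] 60.529199838638306 33.6833
```

View pics/w7.png

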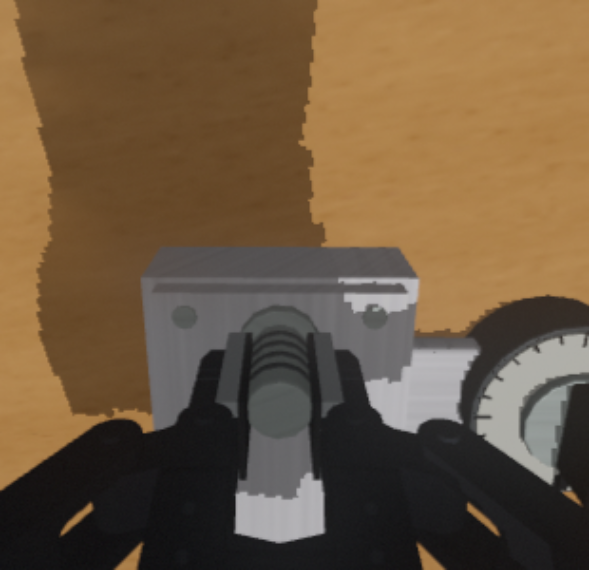

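The lid lies flat under the shoulder (around (280,320)). The depth matches home and the contact is stiff at 12.7 N, so I'm handing in.

```bash
python3 -c "
from cell import *
print(sign_off())"
```

```text
the job is handed in; nothing more can be done
None
```

I handed the job in at about 34 s of the 64 s, but sign-off returned no verdict. At hand-in the gauge read zero by camera, the lid was shut, and the pin was held home (tip about 24 mm deep by my estimate, about 13 N at the wrist). The bystanders were not touched.

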